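Stand the blue thermometer in the yellow-banded jar

ROBOT

A 6-joint arm with a two-finger parallel gripper is mounted at the origin on the work surface. World frame = base frame: x ahead of the robot, y to its left, z up, the work surface at z = 0. Lengths are in m, angles in rad, forces in N, time in s.
With the tool pointing down it reaches from about 0.375 to 0.9 m from the base axis. Payload 3.1 kg.
Tool frame: the origin (TCP) lies between the finger pads; the fingertips stand robot.tip_extent ahead of it and the grasp point (between the pads) lies 3 mm ahead of it (robot.tip_extent is the distance from the TCP to the fingertips, in m); z points along the fingers, x is the direction in which the jaws open and shut, and the axes are right-handed (so a half turn about z gives the same grasp; the last joint's range is limited). The gripper opens to 87 mm and grips with 3 to 60 N. Pads are 19 mm wide; open, the fingers measure 117 mm over their backs; the gripper's body (75 mm by 190 mm) begins 51 mm behind the grasp point.
Start: joints at [1.095, 0.527, 1.433, -0, 1.181, -0.178], TCP at [0.183, 0.598, 0.245] pointing down, gripper open.
Joint ranges: [-3.08, 3.08], [-0.75, 2.2], [0.22, 2.44], [-1.43, 4.57], [0, 2.65], [-2.85, 2.85]. Speed limits (rad/s): [2.79, 2.79, 3.14, 3.14, 3.14, 3.14].

INTERFACE

Orientations are given as a unit quaternion [x, y, z, w].
In Python, from rig import robot, cams gives the robot as it stands.
- The arm moves only by the tool carry_out, never from a script. Its argument "steps" is a list of rows, each a list of 3 entries, a list of its own where there are three numbers: the shift along the world's x, y, z in cm, then the turn about the world's z in degrees, then the closure, from 0 (fully open) to 1 (shut). In form: [[[dx, dy, dz], spin, fingers], ...]. A call has 1 to 10 rows; each row shifts and turns the pose as measured when the row begins; what a row does not reach is not made up. A row lasts 1/10 s, in which the tool goes at most 50 mm and 8.59 degrees, less where a joint would pass 70% of its speed; a pose out of reach is approached as far as the arm can. A call with a gripper value outside its range is refused whole. The fingers move at their own pace and stop on an object; "squeeze" is the grip in N (left out, the last holds). Time passes only in rows, so rows that do not move let the fingers close. It gives the time, the measured TCP pose, the force and the opening at its end, in the units of the state.
- robot.get_obs(): the state, without advancing time (a new reading comes with each control period).
- cams.camera(name): name is "scene" or "side" or "wrist"; returns a dict with "pixels" (420x560x3 uint8, red, green, blue), "fx", "fy", "cx", "cy" (pixels), "eye" and "rotation" of the camera in the world. Camera axes: x right, y up, looking along -z (the intrinsics and any distortion apply to the point x, -y, -z); pixel columns grow to the right and rows downward; lengths in m; the calibration is good to about 2 mm. The wrist camera is an equidistant fisheye: a pixel r from the principal point sees the ray r / f radians off the axis. A picture is of the moment at which its call begins. There is no depth.
- robot.hand_in(): hands the job in, once; it reports no verdict.
The state is a dict: "time": time; "q": joint angles; "joint_velocities": joint speeds; "joint_torque": joint torques, N m; "position": TCP position; "tool_rot": TCP orientation; "ft_force": force on the tool from outside, world axes, zero at the start; "moment": the same for the moment, N m; "grip_width": finger opening in m.
Only numpy, scipy, OpenCV 4.12 (cv2) and the standard library are available. Lean on these libraries where they do the work, as an engineer would, in place of code of your own. Each camera call takes 0.05 s, during which the arm holds its last target. There are 200 camera calls.

TASK

Take the blue-topped thermometer out of the sloping stand and stand it upright, tip down, in the glass jar with the yellow band. Lower it in gently instead of dropping it, leave the jar standing, and leave the other two thermometers in the stand.

Things in the scene. Friction and masses are not known exactly. Their poses are not given: they have to be found in the camera images.
- blue_mid (a point): Middle (of length, on the axis) of the blue-topped round thermometer: 18 mm diameter, 170 mm long, white, steel tip below, blue top 54 mm long; z runs from tip to top. It starts tip down in a pocket (50 mm deep) of a fixed grey stand, leaning about 23 degrees, top towards the robot; slides out along its axis. The upper 110 mm are clear: grip the blue top, 45 mm above this point.
- yellow_jar: Loose, empty, round glass jar (0.4 kg) with a yellow rubber band 14 mm wide around it: 54 mm outside diameter, 46 mm inside, 100 mm high, floor 6 mm thick. Its origin is the centre of its underside, z up. A like jar with a green band, holding steel spatulas that reach 130 mm high, stands at least 130 mm away: carry over it or round it.
- orange_mid (a point): Middle of the orange-topped thermometer, as the blue one. To be left in the stand. The three pockets, in changing order, lie 65 mm apart in a level row, square to the direction of lean.
- black_mid (a point): Middle of the black-topped thermometer, as the blue one. To be left in the stand.
Not all that is in view belongs to the job. What is shaped like the part that bears blue_mid but turquoise is not meant. What is shaped like the yellow_jar but brown is not meant.

How it is judged:
At the end, for the whole second after the job is handed in: The blue thermometer stands tip down in the yellow-banded jar (its middle 70 to 105 mm above the underside, within 25 mm of the axis), within 20 degrees of vertical, at rest; the jar stands on the table within 6 degrees of upright; the other two thermometers are within 30 mm of their places (horizontal distance between blue_mid and yellow_jar below 0.025 m and z of blue_mid in the frame of yellow_jar between 0.07 and 0.105 m and angle between blue_mid's own z axis and vertical below 0.35 rad and angle between yellow_jar's own z axis and vertical below 0.1 rad and height (world z) of yellow_jar below 0.01 m and linear speed of blue below 0.02 m/s and distance of each of orange_mid, black_mid from where it was at the start of the episode below 0.03 m); the robot touches nothing.
It fails at once if the orange or black thermometer is pulled or knocked more than 30 mm from its place (distance of any of orange_mid, black_mid from where it was at the start of the episode above 0.03 m).
It fails at once if the blue thermometer is dropped: it falls free of the fingers faster than 0.9 m/s (about 40 mm of free fall) (contact force between the fingers and blue below 0.05 N and linear speed of blue above 0.9 m/s).
It fails at once if the yellow-banded jar is tipped by more than 30 degrees (angle between yellow_jar's own z axis and vertical above 0.52 rad).
It also fails if it takes over 40 s, if anything falls off the work surface, if the arm or the gripper's body presses on something with over 40 N, if the wrist force passes 120 N, or if a joint passes its speed limit or range.

## Working session

There is one attempt and no reset: what is moved stays moved. The work goes in short steps, Python scripts to look and compute and a tool call to move; the robot and the scene stay as the last step left them, time stands still between calls to the robot, and variables do not carry over. Pictures are saved under pics/ and viewed, about 8 in all and at most 12, crops included, and the job is handed in when it is done.

Besides the shell and the picture viewer there is one more tool, called after "Emit:" by a JSON object that holds its "method" and its "body", one argument or row to a line. carry_out: Moves the arm, as the interface text tells. Its arguments: {"type":"object","properties":{"steps":{"type":"array"},"squeeze":{"type":"number"}},"required":["steps"]}

```bash
mkdir -p pics
python3 - <<'E'
from rig import robot,cams
import cv2,numpy as np
o=robot.get_obs();print(o, robot.tip_extent)
for n in("scene","side","wrist"):
    c=cams.camera(n);cv2.imwrite(f"pics/a_{n}.png",c["pixels"][:,:,::-1])
    print(n,[c[k] for k in("fx","fy","cx","cy")],c["eye"],np.array(c["rotation"]).tolist(),[k for k in c])
E
```

```text
{'time': 0.0, 'q': array([ 1.09548888e+00,  5.28442556e-01,  1.43387451e+00, -2.79590516e-05,
        1.18138275e+00, -1.78512162e-01]), 'joint_velocities': array([-3.01529030e-04, -1.80107432e-03, -7.15116228e-04, -1.16417937e-03,
        2.08261122e-03,  9.41159205e-05]), 'joint_torque': array([-8.30719864e-05, -4.40043390e+01, -1.76590794e+01,  6.29841350e-02,
        5.83103439e-02, -1.62269948e-04]), 'position': array([0.18246088, 0.59707402, 0.24359492]), 'tool_rot': array([ 8.03879812e-01,  5.94790835e-01, -9.39047133e-04,  4.77899291e-04]), 'ft_force': array([-0.10944694,  0.75983151,  0.20506765]), 'moment': array([-0.0301205 , -0.00605876,  0.0183093 ]), 'grip_width': 0.0867843610682049} 0.022
scene [508.88186079850107, 508.88186079850107, 280.71410108128003, 206.79047251593195] [1.20685133 0.36237101 0.88283016] [0.20243003045755015, 0.33408410731473115, 0.7855153495136756, 0.47997450733042313] ['pixels', 'fx', 'fy', 'cx', 'cy', 'eye', 'rotation']
side [447.3918965490385, 447.3918965490385, 278.9088980824565, 208.54870458817996] [ 0.45131956 -0.65740033  0.77335304] [0.37099506482551114, -0.007998878479958716, -0.017030396466454566, 0.9284442069475004] ['pixels', 'fx', 'fy', 'cx', 'cy', 'eye', 'rotation']
wrist [325.19226210127806, 325.19226210127806, 278.294902665805, 212.02528561602824] [0.10945647 0.61900915 0.38330047] [-0.11317411425467781, -0.08277996789055249, 0.5888287054417433, 0.7960024198622194] ['pixels', 'fx', 'fy', 'cx', 'cy', 'eye', 'rotation']
```

Run:
```python
import cv2,numpy as np
a=[cv2.imread(f"pics/a_{n}.png") for n in("scene","side")]
cv2.imwrite("pics/b.png",cv2.resize(np.vstack(a),(560,840))[:600]) if 0 else None
```

```text
(no output)
```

View pics/a_scene.png

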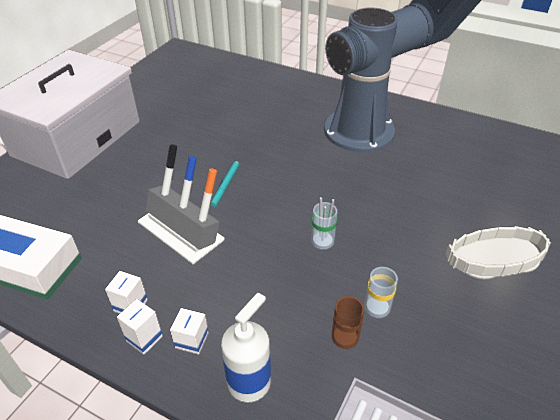

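View pics/a_side.png

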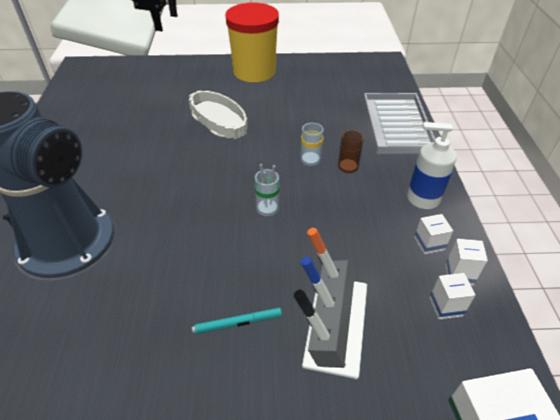

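The scene view shows black (170,155), blue (190,168) and orange (210,182) in the stand. The yellow-banded jar is at (381,292), with the brown decoy at (347,322) and the green jar at (324,225). The side view shows the blue top at (311,270) and the yellow jar at (312,144). Next I triangulate these.

```bash
cat > h.py <<'E'
import cv2,numpy as np
from scipy.spatial.transform import Rotation as R
def ray(c,u,v):
    x=np.array([(u-c["cx"])/c["fx"],-(v-c["cy"])/c["fy"],-1.0])
    d=R.from_quat(c["rotation"]).apply(x); return np.array(c["eye"]),d/np.linalg.norm(d)
def meet(r):
    A=sum(np.eye(3)-np.outer(d,d) for _,d in r);b=sum((np.eye(3)-np.outer(d,d))@e for e,d in r)
    p=np.linalg.solve(A,b); return p,max(np.linalg.norm(np.cross(p-e,d)) for e,d in r)*1e3
def blob(c,lo,hi,box):
    h=cv2.cvtColor(c["pixels"],cv2.COLOR_RGB2HSV);m=cv2.inRange(h,lo,hi)
    k=np.zeros_like(m);x0,y0,x1,y1=box;k[y0:y1,x0:x1]=255;m&=k
    n,l,s,_=cv2.connectedComponentsWithStats(m);i=1+s[1:,4].argmax()
    return np.argwhere(l==i)[:,::-1].astype(float)
def ends(p):  # axis ends of a long blob, top first
    m=p.mean(0);v=np.linalg.svd(p-m,full_matrices=0)[2][0];t=(p-m)@v
    e=[m+v*t.min(),m+v*t.max()];return sorted(e,key=lambda q:q[1])
E
python3 - <<'E'
from h import *
from rig import cams
S=cams.camera("scene");D=cams.camera("side")
C={"blue":((105,120,60),(125,255,255),(175,145,205,190),(295,250,325,300)),
"orange":((5,150,120),(15,255,255),(195,160,225,200),(300,220,335,260)),
"black":((0,0,0),(179,255,45),(162,138,182,172),(290,285,318,320)),
"band":((20,120,100),(32,255,255),(355,255,405,325),(292,115,330,170)),
"gband":((50,100,60),(80,255,255),(305,195,345,255),(245,165,285,220))}
for n,(lo,hi,a,b) in C.items():
    p=blob(S,lo,hi,a);q=blob(D,lo,hi,b)
    print(n,len(p),len(q),"cen",meet([ray(S,*p.mean(0)),ray(D,*q.mean(0))]))
    if "band" not in n:
        e,f=ends(p),ends(q);T=meet([ray(S,*e[0]),ray(D,*f[0])]);B=meet([ray(S,*e[1]),ray(D,*f[1])])
        d=T[0]-B[0];L=np.linalg.norm(d);print("  top",T,"bot",B,"len",L,"lean",np.degrees(np.arccos(d[2]/L)),"az",np.degrees(np.arctan2(d[1],d[0])))
    else:
        for nm,c,z in(("S",p,S),("D",q,D)):print("  box",c.min(0),c.max(0))
E
```

```text
blue 184 277 cen (array([ 0.5223265 , -0.21739425,  0.15996167]), np.float64(0.5962070640986051))
  top (array([ 0.51120202, -0.21345957,  0.1878312 ]), np.float64(1.6590396422218274)) bot (array([ 0.53385448, -0.22199896,  0.13087421]), np.float64(0.9820420608289431)) len 0.06188823571209438 lean 23.027068814421586 az 159.34484632369114
orange 191 236 cen (array([ 0.5381019 , -0.1540749 ,  0.16029709]), np.float64(0.6526743110431867))
  top (array([ 0.52705725, -0.15085446,  0.1877025 ]), np.float64(1.0156048710481698)) bot (array([ 0.54944398, -0.15869311,  0.13135217]), np.float64(1.023645249170582)) len 0.06113893990818358 lean 22.827567502086374 az 160.70244901699704
black 94 270 cen (array([ 0.50651666, -0.27965328,  0.15870864]), np.float64(0.8426783309093518))
  top (array([ 0.49599848, -0.27653937,  0.18580254]), np.float64(2.371579022560021)) bot (array([ 0.51719395, -0.2840548 ,  0.13114638]), np.float64(1.9082746327848084)) len 0.05910182785681785 lean 22.364859768487715 az 160.476645616288
band 129 87 cen (array([0.5727242 , 0.25879676, 0.04786854]), np.float64(1.8286482820724388))
  box [367. 280.] [395. 300.]
  box [301. 139.] [322. 147.]
gband 100 99 cen (array([0.45292767, 0.08080553, 0.04670889]), np.float64(0.22709249398785908))
  box [312. 217.] [335. 231.]
  box [255. 188.] [278. 197.]
```

Emit:
{"method": "carry_out", "body": {
  "steps": [
    [[2.7,-3.0,0.2],0.3,0.5],
    [[2.7,-3.0,0.2],0.3,0.5],
    [[2.7,-3.0,0.2],0.3,0.5],
    [[2.7,-3.0,0.2],0.3,0.5],
    [[2.7,-3.0,0],0.3,0.5],
    [[2.7,-3.0,0],0.3,0.5],
    [[2.7,-3.0,0],0.3,0.5],
    [[2.7,-3.0,0],0.3,0.5],
    [[2.7,-3.0,0],0.3,0.5],
    [[2.7,-3.0,0],0.3,0.5]
  ]
}}

```text
time: 1.25
position: [0.4568, 0.2897, 0.252]
tool_rot: [0.784, 0.621, 0.001, -0.001]
ft_force: [1.0, -0.2, -0.5]
grip_width: 0.0437
```

Emit:
{"method": "carry_out", "body": {
  "steps": [
    [[1.0,-4.5,0],0,0.5],
    [[1.0,-4.5,0],0,0.5],
    [[1.0,-4.5,0],0,0.5],
    [[1.0,-4.5,0],0,0.5],
    [[1.0,-4.5,0],0,0.5],
    [[1.0,-4.5,0],0,0.5],
    [[0.8,-4.5,0],0,0.5],
    [[0.5,-4.5,0],0,0.5],
    [[0.5,-4.5,0],0,0.5],
    [[0,0,0],0,0.5]
  ]
}}

```text
time: 2.25
position: [0.5423, -0.1372, 0.253]
tool_rot: [0.786, 0.619, 0.005, 0.003]
ft_force: [0.2, -0.0, 0.1]
grip_width: 0.0437
```

Emit:
{"method": "carry_out", "body": {
  "steps": [
    [[-0.4,-2.0,0],0,0.5],
    [[-0.4,-2.0,0],0,0.5],
    [[-0.4,-2.0,0],0,0.5],
    [[-0.3,-2.2,0],0,0.5],
    [[0,0,0],0,0.5]
  ]
}}

```text
time: 2.75
position: [0.5258, -0.2204, 0.2522]
tool_rot: [0.786, 0.618, 0.005, 0.001]
ft_force: [0.2, 0.2, -0.5]
grip_width: 0.0434
```

```bash
cat >> h.py <<'E'
def fray(c,u,v):
    a=np.array([u-c["cx"],-(v-c["cy"])]);r=np.linalg.norm(a);t=r/c["fx"]
    x=np.r_[a/r*np.sin(t),-np.cos(t)];return np.array(c["eye"]),R.from_quat(c["rotation"]).apply(x)
def show(c,n):cv2.imwrite(f"pics/{n}.png",c["pixels"][:,:,::-1])
E
python3 - <<'E'
from h import *
from rig import cams,robot
W=cams.camera("wrist");show(W,"w1");o=robot.get_obs();print(o["position"],o["tool_rot"],o["q"],W["eye"])
S=cams.camera("scene");D=cams.camera("side")
# jar: column planes at band height
def pl(c,u,v):
    e,d1=ray(c,u,v-30);_,d2=ray(c,u,v+30);n=np.cross(d1,d2);return n,n@e
for nm,(us,vs),(ud,vd) in(("yellow",(381,290),(311.5,143)),("green",(323.5,224),(266.5,192.5))):
    n1,b1=pl(S,us,vs);n2,b2=pl(D,ud,vd);print(nm,np.linalg.solve([n1,n2,[0,0,1]],[b1,b2,0.05]))
E
```

```text
[ 0.52562618 -0.21883041  0.25201968] [7.85921962e-01 6.18303666e-01 5.19730953e-03 4.84763373e-04] [-0.59559106  0.44141222  1.57036842  0.01064612  1.12575294 -1.93334118] [ 0.45019001 -0.20362663  0.39112321]
yellow [0.57182147 0.25900896 0.05      ]
green [0.45201183 0.08080571 0.05      ]
```

View pics/w1.png

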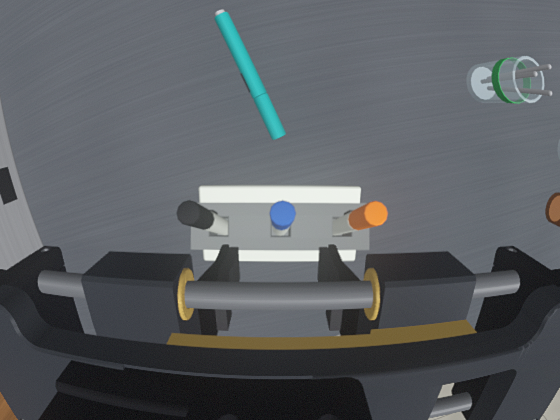

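The wrist view shows blue at (283,214), centred between the fingers, with black at (196,214) and orange at (372,214) outside them. I'll descend.

Emit:
{"method": "carry_out", "body": {
  "steps": [
    [[0.1,0.1,-1.5],0,0.5],
    [[0,0,-1.5],0,0.5],
    [[0,0,-1.5],0,0.5],
    [[0,0,-1.5],0,0.5],
    [[0,0,-1.5],0,0.5],
    [[0,0,-1.5],0,0.5],
    [[0,0,-1.0],0,0.5],
    [[0,0,0],0,0.5]
  ]
}}

```text
time: 3.7
position: [0.5282, -0.2043, 0.1501]
tool_rot: [0.782, 0.624, 0.007, -0.001]
ft_force: [-0.9, -0.0, 0.2]
grip_width: 0.0435
```

Run:
```python
from h import *
from rig import cams,robot
S=cams.camera("scene");D=cams.camera("side");W=cams.camera("wrist")
a=np.vstack([cv2.resize(S["pixels"][120:260,130:250],None,fx=3,fy=3),cv2.resize(D["pixels"][210:390,260:380],(360,540))[:180]])
b=cv2.resize(D["pixels"][210:390,260:380],(400,600));b=cv2.resize(b,(400,600))
c=cv2.resize(W["pixels"][150:350,150:400],(400,320));s=cv2.resize(S["pixels"][120:260,130:270],(280,280))
l=np.zeros((600,400,3),np.uint8);l[:320]=c;l[320:,:280]=s
cv2.imwrite("pics/g1.png",np.hstack([l,b])[:,:,::-1]);print(robot.get_obs()["position"])
```

```text
[ 0.52929372 -0.20559529  0.15183545]
```

View pics/g1.png

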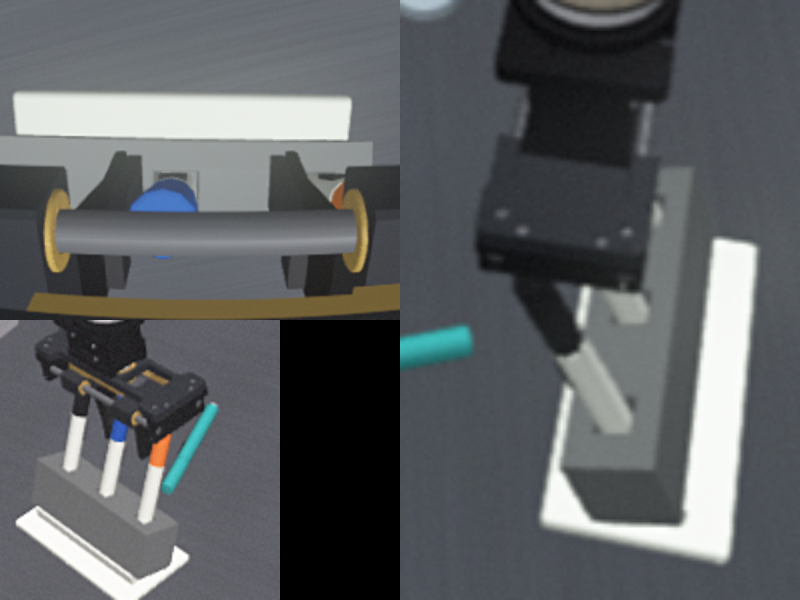

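The crop shows blue off-centre between the fingers, about 10 mm towards the black side, because the hand drifted in +y on the way down. I'll correct that.

Emit:
{"method": "carry_out", "body": {
  "steps": [
    [[-0.2,-1.2,0],0,0.5],
    [[0,0,0],0,0.5]
  ]
}}

```text
time: 4.05
position: [0.5283, -0.2189, 0.1535]
tool_rot: [0.782, 0.624, 0.008, 0.003]
ft_force: [-0.6, 0.4, -0.1]
grip_width: 0.0434
```

Run:
```python
from h import *
from rig import cams,robot
W=cams.camera("wrist");show(W,"w2");P=[robot.get_obs()["position"]]
p=blob(W,(105,120,60),(125,255,255),(200,150,380,350));print(p.mean(0),P,robot.get_obs()["tool_rot"],robot.get_obs()["ft_force"])
e,d=fray(W,*p.mean(0));t=(0.165-e[2])/d[2];print(e+t*d)
for n in("a_wrist","w1"):pass
```

```text
[285.9276808  272.60473815] [array([ 0.52807232, -0.21813982,  0.15340372])] [0.78155395 0.62378384 0.00776099 0.0026282 ] [-0.15765035  0.24328035  0.5516906 ]
[ 0.5172943  -0.21373676  0.165     ]
```

Emit:
{"method": "carry_out", "body": {
  "steps": [
    [[0,0.1,0],0,1.0],
    [[0,0,0],0,1.0],
    [[0,0,0],0,1.0],
    [[0,0,0],0,1.0],
    [[0,0,0],0,1.0]
  ],
  "squeeze": 15
}}

```text
time: 4.6
position: [0.5281, -0.2178, 0.1543]
tool_rot: [0.782, 0.623, 0.008, 0.003]
ft_force: [0.8, -0.3, 0.3]
grip_width: 0.0178
```

Emit:
{"method": "carry_out", "body": {
  "steps": [
    [[-0.4,0.1,0.9],0,1.0],
    [[-0.4,0.1,0.9],0,1.0],
    [[0,0,0],0,1.0]
  ]
}}

```text
time: 4.9
position: [0.52, -0.216, 0.1737]
tool_rot: [0.782, 0.623, 0.008, 0.004]
ft_force: [-0.2, -1.1, 0.2]
grip_width: 0.0174
```

Emit:
{"method": "carry_out", "body": {
  "steps": [
    [[-0.4,0.1,0.9],0,1.0],
    [[-0.4,0.1,0.9],0,1.0],
    [[-0.4,0.1,0.9],0,1.0],
    [[-0.4,0.1,0.9],0,1.0],
    [[0,0,0],0,1.0]
  ]
}}

```text
time: 5.4
position: [0.502, -0.211, 0.2139]
tool_rot: [0.782, 0.623, 0.008, 0.004]
ft_force: [0.1, 0.6, -0.6]
grip_width: 0.0177
```

Emit:
{"method": "carry_out", "body": {
  "steps": [
    [[-0.4,0,1.2],0,1.0],
    [[-0.4,0,1.5],0,1.0],
    [[-0.2,0,2.0],0,1.0],
    [[0,0,2],0,1.0],
    [[0,0,2],0,1.0],
    [[0,0,1],0,1.0],
    [[0,0,0],0,1.0]
  ]
}}

```text
time: 6.1
position: [0.4885, -0.2096, 0.3167]
tool_rot: [0.782, 0.623, 0.008, 0.002]
ft_force: [0.2, -1.0, -1.0]
grip_width: 0.0175
```

Run:
```python
from h import *
from rig import cams,robot
S=cams.camera("scene");D=cams.camera("side")
cv2.imwrite("pics/p1.png",np.hstack([cv2.resize(S["pixels"][60:300,110:310],(400,480)),cv2.resize(D["pixels"][130:370,220:420],(400,480))])[:,:,::-1]);print(robot.get_obs()["position"])
```

```text
[ 0.48784117 -0.20911349  0.31500668]
```

View pics/p1.png

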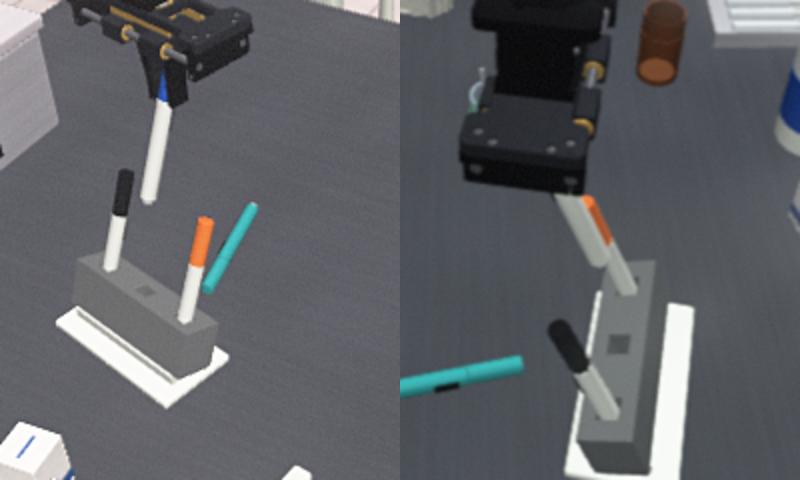

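Blue is out and held, still leaning about 23 degrees. Orange and black are in place. I'll carry it to the open space near (0.60, 0.05), then upright it low over the table.

Emit:
{"method": "carry_out", "body": {
  "steps": [
    [[0,0,2],0,1.0],
    [[0,0,2],0,1.0],
    [[1.2,3.0,0],0,1.0],
    [[1.2,3.0,0],0,1.0],
    [[1.2,3.0,0],0,1.0],
    [[1.2,3.0,0],0,1.0],
    [[1.2,3.0,0],0,1.0],
    [[1.2,3.0,0],0,1.0],
    [[1.2,3.0,0],0,1.0],
    [[1.2,3.0,0],0,1.0]
  ]
}}

```text
time: 7.2
position: [0.5794, 0.0377, 0.3409]
tool_rot: [0.785, 0.62, -0.001, -0.012]
ft_force: [0.1, -0.6, -0.7]
grip_width: 0.0172
```

Emit:
{"method": "carry_out", "body": {
  "steps": [
    [[0.5,0.5,-3.5],0,1.0],
    [[0,0,-3.5],0,1.0],
    [[0,0,-3.5],0,1.0],
    [[0,0,-3.5],0,1.0],
    [[0,0,-3.5],0,1.0],
    [[0,0,0],0,1.0]
  ]
}}

```text
time: 7.8
position: [0.5811, 0.0497, 0.1531]
tool_rot: [0.782, 0.623, -0.004, -0.017]
ft_force: [-0.5, 0.3, -1.4]
grip_width: 0.0175
```

Emit:
{"method": "carry_out", "body": {
  "steps": [
    [[0,0,-0.5],0,1.0],
    [[0,0,0],0,1.0],
    [[0,0,0],0,1.0],
    [[0,0,0],0,1.0],
    [[0,0,0],0,1.0]
  ],
  "squeeze": 3
}}

```text
time: 8.3
position: [0.5838, 0.0493, 0.1517]
tool_rot: [0.782, 0.623, -0.001, -0.014]
ft_force: [-0.3, -0.3, 0.2]
grip_width: 0.0177
```

```bash
cat > ax.py <<'E'
from h import *
from rig import cams,robot
S=cams.camera("scene");D=cams.camera("side");o=robot.get_obs();g=o["position"];print(g,o["grip_width"])
# project TCP to find search box; white shaft mask
def proj(c,p):
    x=R.from_quat(c["rotation"]).inv().apply(p-np.array(c["eye"]));return np.array([c["cx"]-c["fx"]*x[0]/x[2],c["cy"]+c["fy"]*x[1]/x[2]])
im=[]
for c in(S,D):
    u,v=proj(c,g).astype(int);a=c["pixels"][max(0,v-60):v+120,max(0,u-90):u+90];im.append(cv2.resize(a,(380,380)));print((u,v))
cv2.imwrite("pics/ax.png",np.hstack(im)[:,:,::-1])
b=[]
for c in(S,D):
    u,v=proj(c,g).astype(int);p=blob(c,(0,0,150),(179,60,255),(u-45,v,u+60,v+100));b.append(ends(p));print(len(p),b[-1])
T=meet([ray(S,*b[0][0]),ray(D,*b[1][0])]);B=meet([ray(S,*b[0][1]),ray(D,*b[1][1])]);d=T[0]-B[0];L=np.linalg.norm(d)
print(T,B,L,"lean",np.degrees(np.arccos(d[2]/L)),"az",np.degrees(np.arctan2(d[1],d[0])))
E
python3 ax.py
```

```text
[0.58363435 0.04934997 0.15147125] 0.017889701185444366
(np.int64(285), np.int64(227))
(np.int64(328), np.int64(167))
466 [array([259.89179995, 293.36525366]), array([242.13663946, 327.12375763])]
214 [array([332.81420136, 181.3365999 ]), array([344.023732  , 211.99132191])]
(array([0.64176449, 0.06378976, 0.06132224]), np.float64(46.48987187328356)) (array([ 0.67875119,  0.04415295, -0.02186978]), np.float64(50.73583839398633)) 0.09313716799083754 lean 26.719246029496205 az 152.03548501117103
```

View pics/ax.png

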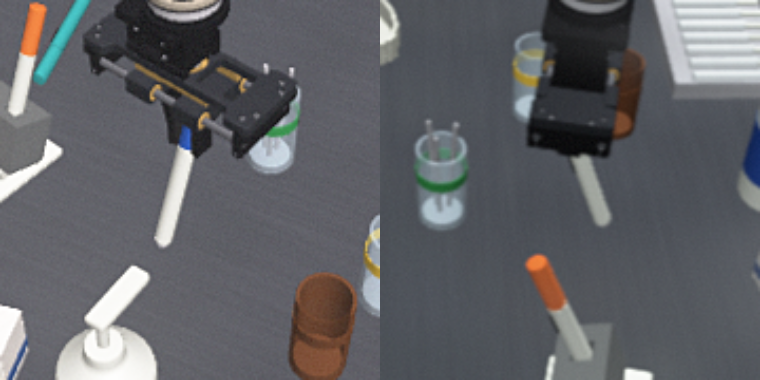

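It still leans about 23 degrees, even at 3 N. I'll push the tip sideways against the fixed stand's free back face to turn it upright in a light grip. To do that I need that face's position and the nearby clutter.

Run:
```python
from h import *
from rig import cams
S=cams.camera("scene");show(S,"s2")
def at(u,v,z):
    e,d=ray(S,u,v);return (e+(z-e[2])/d[2]*d).round(3)
for n,u,v,z in(("cubeR",190,345,0),("cubeM",140,350,0),("cubeB",128,312,0),("pump",246,390,0),("pump nozzle",262,297,.16),("brown",346,342,0)):print(n,at(u,v,z))
cv2.imwrite("pics/st.png",cv2.resize(S["pixels"][170:270,125:245],(720,600),interpolation=cv2.INTER_CUBIC)[:,:,::-1])
```

```text
cubeR [ 0.821 -0.038 -0.   ]
cubeM [ 0.874 -0.118 -0.   ]
cubeB [ 0.816 -0.195 -0.   ]
pump [0.851 0.106 0.   ]
pump nozzle [0.757 0.092 0.16 ]
brown [0.676 0.23  0.   ]
```

View pics/st.png

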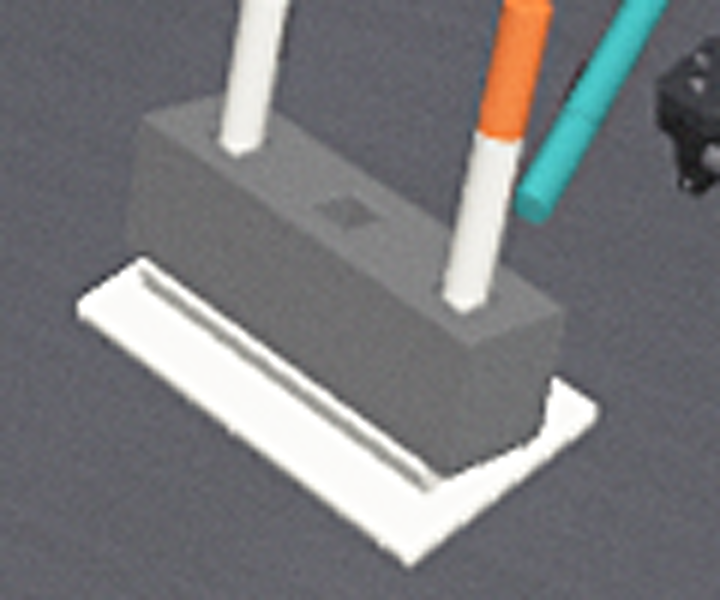

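Run:
```python
from h import *
from rig import cams
S=cams.camera("scene")
def at(u,v,z):
    e,d=ray(S,u,v);return (e+(z-e[2])/d[2]*d).round(3)
f=lambda a,b:(125+a/6,170+b/6)
print("pocket",at(*f(350,210),.085));print("pocket b",at(*f(350,210),.075))
for z in(.07,.08,.09):print("topedge",z,at(*f(145,120),z),at(*f(470,345),z))
for z in(0.005,.015,.025):print("botedge",z,at(*f(145,262),z),at(*f(430,485),z))
```

```text
pocket [ 0.569 -0.216  0.085]
pocket b [ 0.561 -0.224  0.075]
topedge 0.07 [ 0.551 -0.33   0.07 ] [ 0.596 -0.146  0.07 ]
topedge 0.08 [ 0.559 -0.321  0.08 ] [ 0.603 -0.14   0.08 ]
topedge 0.09 [ 0.567 -0.313  0.09 ] [ 0.611 -0.134  0.09 ]
botedge 0.005 [ 0.568 -0.331  0.005] [ 0.616 -0.16   0.005]
botedge 0.015 [ 0.575 -0.323  0.015] [ 0.622 -0.154  0.015]
botedge 0.025 [ 0.583 -0.315  0.025] [ 0.629 -0.148  0.025]
```

Emit:
{"method": "carry_out", "body": {
  "steps": [
    [[0.5,0,2],0,1.0],
    [[0.5,0,2],-8,1.0],
    [[0.5,0,0],-8,1.0],
    [[0.5,0,0],-8,1.0],
    [[0.5,0,0],-8,1.0],
    [[0,0,0],-8,1.0],
    [[0,0,0],-8,1.0],
    [[0,0,0],-8,1.0],
    [[0,0,0],-8,1.0],
    [[0,0,0],-8,1.0]
  ],
  "squeeze": 15
}}

```text
time: 9.5
position: [0.6081, 0.0495, 0.1933]
tool_rot: [1.0, 0.019, 0.009, -0.014]
ft_force: [0.0, -0.4, 0.4]
grip_width: 0.0176
```

Emit:
{"method": "carry_out", "body": {
  "steps": [
    [[0.5,0,0],-8,1.0],
    [[0,0,0],-8,1.0],
    [[0,0,0],-8,1.0],
    [[0,0,0],-8,1.0],
    [[0,0,0],-8,1.0],
    [[0,0,0],-8,1.0],
    [[0,0,0],-8,1.0],
    [[0,0,0],-8,1.0],
    [[0,0,0],-8,1.0],
    [[0,0,0],-8,1.0]
  ]
}}

```text
time: 10.5
position: [0.6116, 0.0496, 0.1934]
tool_rot: [0.758, -0.652, 0.015, -0.005]
ft_force: [0.5, 0.1, -1.4]
grip_width: 0.0175
```

Emit:
{"method": "carry_out", "body": {
  "steps": [
    [[2.0,0,0],-7.5,1.0],
    [[2.0,-1,0],-7.5,1.0],
    [[2.0,-3,0],-7.5,1.0],
    [[0.8,-3.5,0],0,1.0],
    [[0,-3.7,0],0,1.0],
    [[0,-3.7,0],0,1.0],
    [[0,-3.7,0],0,1.0],
    [[0,-3.7,0],0,1.0],
    [[0,-3.7,0],0,1.0],
    [[0,-3.7,0],0,1.0]
  ]
}}

```text
time: 11.5
position: [0.6793, -0.2502, 0.1925]
tool_rot: [-0.613, 0.79, -0.013, 0.002]
ft_force: [0.0, -0.6, -0.1]
grip_width: 0.0177
```

Emit:
{"method": "carry_out", "body": {
  "steps": [
    [[0,0,-1.3],0,1.0],
    [[0,0,-1.2],0,1.0],
    [[0,0,0],0,1.0],
    [[0,0,0],0,1.0]
  ],
  "squeeze": 4
}}

```text
time: 11.9
position: [0.6781, -0.2553, 0.1653]
tool_rot: [-0.611, 0.792, -0.013, 0.001]
ft_force: [-0.8, -1.3, 0.1]
grip_width: 0.0179
```

Emit:
{"method": "carry_out", "body": {
  "steps": [
    [[-1.0,0.25,0],0,1.0],
    [[-1.0,0.25,0],0,1.0],
    [[-1.0,0.25,0],0,1.0],
    [[-1.0,0.25,0],0,1.0],
    [[-0.8,0.2,0],0,1.0],
    [[0,0,0],0,1.0]
  ]
}}

```text
time: 12.5
position: [0.6304, -0.2362, 0.1681]
tool_rot: [-0.615, 0.789, -0.015, 0.003]
ft_force: [0.8, 0.4, -0.3]
grip_width: 0.0178
```

```bash
cat > ax.py <<'E'
from h import *
from rig import cams,robot
import sys
S=cams.camera("scene");D=cams.camera("side");o=robot.get_obs();g=o["position"];print(g,o["grip_width"],o["ft_force"])
def proj(c,p):
    x=R.from_quat(c["rotation"]).inv().apply(p-np.array(c["eye"]));return np.array([c["cx"]-c["fx"]*x[0]/x[2],c["cy"]+c["fy"]*x[1]/x[2]])
im=[]
for c in(S,D):
    u,v=proj(c,g).astype(int);a=c["pixels"][max(0,v-70):v+110,max(0,u-90):u+90];im.append(cv2.resize(a,(380,380)))
cv2.imwrite(f"pics/{sys.argv[1]}.png",np.hstack(im)[:,:,::-1])
E
python3 ax.py x2
```

```text
[ 0.63114904 -0.23650734  0.16778206] 0.01804991186112654 [ 0.61262204 -0.36025238  0.23163181]
```

View pics/x2.png

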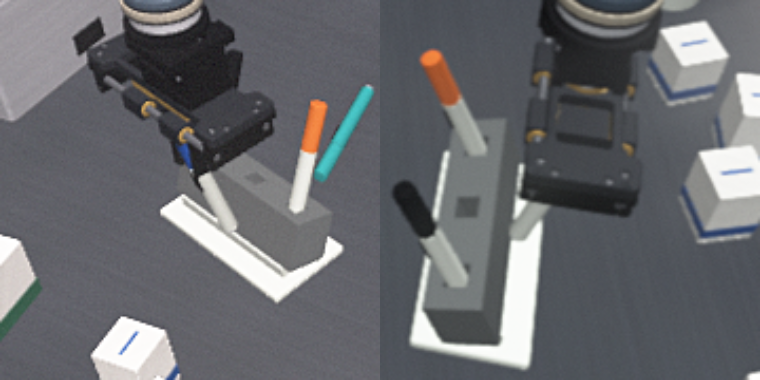

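The tip is now at the back face, and orange and black are undisturbed. I'll keep pushing to upright it.

Emit:
{"method": "carry_out", "body": {
  "steps": [
    [[-0.5,0.1,0],0,1.0],
    [[-0.5,0.1,0],0,1.0],
    [[-0.5,0.1,0],0,1.0],
    [[-0.5,0.1,0],0,1.0],
    [[0,0,0],0,1.0]
  ]
}}

```text
time: 13.1
position: [0.6112, -0.2325, 0.1679]
tool_rot: [-0.614, 0.789, -0.016, 0.004]
ft_force: [0.1, -0.3, 0.0]
grip_width: 0.018
```

```bash
python3 ax.py x3
```

```text
[ 0.61157109 -0.23262682  0.16783558] 0.017805770027976092 [ 0.06000062  0.10055751 -0.3895343 ]
```

View pics/x3.png

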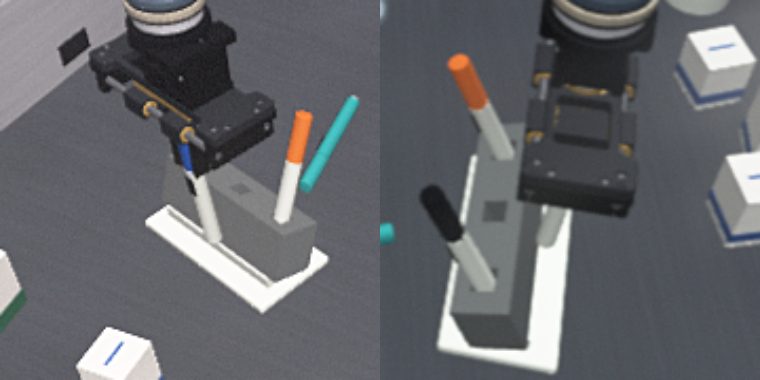

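Emit:
{"method": "carry_out", "body": {
  "steps": [
    [[-0.4,0.1,0],0,1.0],
    [[-0.4,0.1,0],0,1.0],
    [[0,0,0],0,1.0]
  ]
}}

```text
time: 13.5
position: [0.6034, -0.2307, 0.1678]
tool_rot: [-0.614, 0.789, -0.017, 0.004]
ft_force: [0.6, -1.0, 0.2]
grip_width: 0.0179
```

Emit:
{"method": "carry_out", "body": {
  "steps": [
    [[0.6,0,0.3],0,1.0],
    [[1,-0.2,2],0,1.0],
    [[2,0,3],0,1.0],
    [[3,0,4],0,1.0],
    [[2,0,4],0,1.0],
    [[0,0,4],0,1.0],
    [[0,0,3],0,1.0],
    [[0,0,0],0,1.0]
  ],
  "squeeze": 12
}}

```text
time: 14.3
position: [0.6895, -0.2293, 0.3761]
tool_rot: [-0.615, 0.789, -0.011, 0.002]
ft_force: [-0.0, 0.3, 0.2]
grip_width: 0.0179
```

```bash
python3 ax.py x4
```

```text
[ 0.68740744 -0.22855253  0.37069111] 0.017397919505184913 [ 0.34558506  1.31580601 -0.86349741]
```

View pics/x4.png

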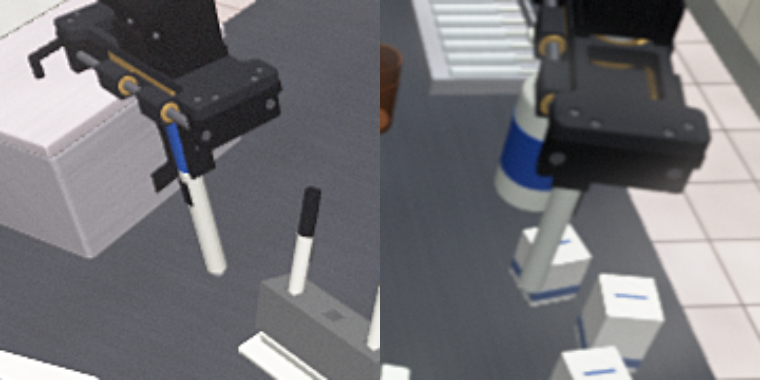

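```bash
cat > tip.py <<'E'
from h import *
from rig import cams,robot
S=cams.camera("scene");D=cams.camera("side");o=robot.get_obs();g=o["position"]
def proj(c,p):
    x=R.from_quat(c["rotation"]).inv().apply(p-np.array(c["eye"]));return np.array([c["cx"]-c["fx"]*x[0]/x[2],c["cy"]+c["fy"]*x[1]/x[2]])
def lean(cs,cd):
    s=proj(S,g).astype(int);d=proj(D,g).astype(int)
    a=np.array(cs)/380*180+np.maximum(0,s-[90,70]);b=np.array(cd)/380*180+np.maximum(0,d-[90,70])
    t,e=meet([ray(S,*a),ray(D,*b)]);v=g-t;L=np.linalg.norm(v)
    print("g",g,"tip",t,e,"L",L,"lean",np.degrees(np.arccos(v[2]/L)),"az",np.degrees(np.arctan2(v[1],v[0])))
E
python3 -c "
from tip import *
lean((216,270),(530,290)-np.array([380,0]))
yaw=R.from_quat(o['tool_rot']).as_matrix();print(yaw.round(3))"
```

```text
g [ 0.68617669 -0.22824402  0.36755431] tip [ 0.69007459 -0.23498226  0.23410829] 0.21537173095708664 L 0.13367286973740783 lean 3.3385085531443 az 120.0482796518228
[[-0.245 -0.97   0.002]
 [-0.969  0.245 -0.008]
 [ 0.008 -0.004 -1.   ]]
```

The thermometer now leans only about 3 degrees, and the tip is 134 mm below the TCP. I'll carry it to above the jar.

Emit:
{"method": "carry_out", "body": {
  "steps": [
    [[0,4,0],0,1.0],
    [[-1,4,0],0,1.0],
    [[-1,4,0],0,1.0],
    [[-1,4,0],0,1.0],
    [[-1,4,0],0,1.0],
    [[-1,4,0],0,1.0],
    [[-1,4,0],0,1.0],
    [[-1,4,0],0,1.0],
    [[-1,4,0],0,1.0],
    [[-1,4,0],0,1.0]
  ]
}}

```text
time: 15.5
position: [0.5802, 0.1783, 0.339]
tool_rot: [-0.608, 0.793, 0.014, -0.019]
ft_force: [-0.0, -0.7, -0.1]
grip_width: 0.0176
```

Emit:
{"method": "carry_out", "body": {
  "steps": [
    [[-1,4,-1],0,1.0],
    [[-1,2,-2],0,1.0],
    [[0,0,-2],0,1.0],
    [[0,0,0],0,1.0],
    [[0,0,0],0,1.0]
  ]
}}

```text
time: 16.0
position: [0.5505, 0.2456, 0.2781]
tool_rot: [-0.611, 0.791, 0.019, -0.028]
ft_force: [0.3, -0.4, -0.0]
grip_width: 0.0179
```

```bash
sed -i 's/v-70):v+110/v-40):v+140/' ax.py; sed -i 's/\[90,70\]/[90,40]/g' tip.py; python3 ax.py x5; python3 -c "
from tip import *
print(proj(S,g),proj(D,g),R.from_quat(o['tool_rot']).as_matrix()[:,2])"
```

```text
[0.55106204 0.24515464 0.27882874] 0.01769402727181846 [-0.06910464  0.7254252   0.28967391]
[395.06110229 201.72627486] [308.82710436  64.46898179] [-0.06329576 -0.00368841 -0.997988  ]
```

View pics/x5.png

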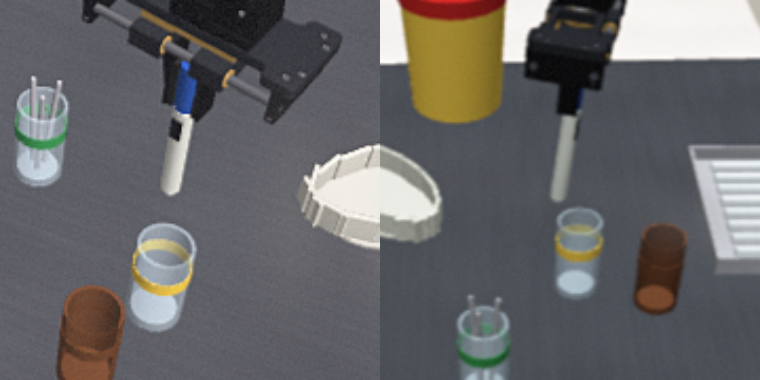

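The tip is at scene crop (171,192) and side (179,199). The jar rim centre is at scene crop (165,246) and side (198,221), and the rim is clear.

```bash
python3 -c "
from tip import *
lean((171,190),(179,198))
lean((165,246),(198,221))
lean((157,308),(197,284))"
```

```text
g [0.55213177 0.24522865 0.28033309] tip [0.5435058  0.24535093 0.14129554] 1.3452978377304083 L 0.1393049306591614 lean 3.5504680104280566 az -0.8121577651249584
g [0.55213177 0.24522865 0.28033309] tip [0.57016337 0.25655096 0.0984374 ] 0.6893966478530323 L 0.18313759283141717 lean 6.676322365951861 az -147.8746813652256
g [0.55213177 0.24522865 0.28033309] tip [0.57196519 0.26003363 0.00140632] 2.8548914078231293 L 0.28002267540105574 lean 5.070701834187196 az -143.2599071223005
```

Emit:
{"method": "carry_out", "body": {
  "steps": [
    [[0.9,0.4,0],0,1.0],
    [[0.9,0.4,0],0,1.0],
    [[0.7,0.4,0],0,1.0],
    [[0,0,0],0,1.0]
  ]
}}

```text
time: 16.7
position: [0.5813, 0.2576, 0.2824]
tool_rot: [-0.61, 0.792, 0.017, -0.023]
ft_force: [0.2, -1.4, -0.8]
grip_width: 0.0176
```

```bash
cat > now.py <<'E'
from tip import *
m=[]
for c,box in((S,(-30,60,30,100)),(D,(-25,40,30,80))):
    u,v=proj(c,g).astype(int);p=blob(c,(0,0,140),(179,50,255),(u+box[0],v+20,u+box[2],v+box[3]));e=ends(p)
    t=(p-p.mean(0));m.append(e[1]);print(len(p),e)
t,e=meet([ray(S,*m[0]),ray(D,*m[1])]);print("g",g,"tip",t,e,"tilt",R.from_quat(o['tool_rot']).as_matrix()[:,2])
E
python3 now.py
```

```text
499 [array([381.01538187, 266.7872475 ]), array([382.52278602, 295.23722239])]
181 [array([320.00910724,  79.63933844]), array([313.93495088, 113.16937167])]
g [0.58006089 0.25720096 0.28218772] tip [0.59404984 0.27943085 0.11021662] 23.49741444229061 tilt [-0.05924811 -0.002606   -0.99823989]
```

Emit:
{"method": "carry_out", "body": {
  "steps": [
    [[-0.1,0,-1.5],0,1.0],
    [[0,0,-1.5],0,1.0],
    [[0,0,0],0,1.0]
  ]
}}

```text
time: 17.1
position: [0.5784, 0.2572, 0.2518]
tool_rot: [-0.61, 0.792, 0.017, -0.024]
ft_force: [-0.0, 0.6, -1.2]
grip_width: 0.0178
```

```bash
python3 ax.py x6;python3 -c "
from tip import *
print(g,R.from_quat(o['tool_rot']).as_matrix()[:,2])"
```

```text
[0.57969382 0.2575949  0.25374643] 0.01757382764745701 [0.53224004 1.04924981 0.44964333]
[0.58037502 0.25772525 0.25462751] [-0.05344597 -0.00135179 -0.99856983]
```

View pics/x6.png

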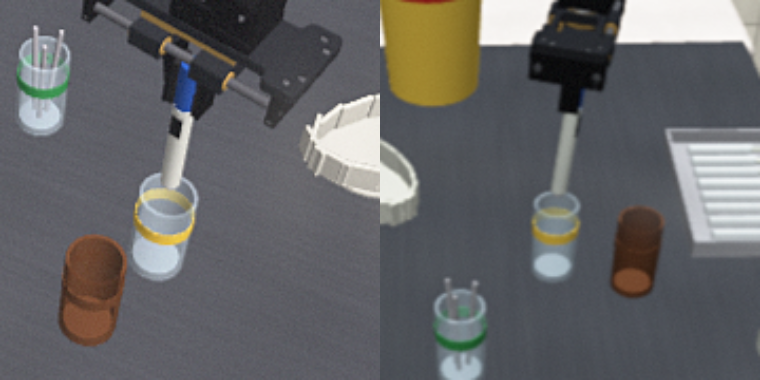

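```bash
python3 -c "
from tip import *
lean((172,184),(180,192))
lean((166,197),(176,205))"
```

```text
g [0.58045834 0.25773318 0.2547361 ] tip [0.57532326 0.25723046 0.12083334] 2.4502311683320124 L 0.13400213028139513 lean 2.206664664627294 az 5.591328311834157
g [0.58045834 0.25773318 0.2547361 ] tip [0.57335829 0.25559735 0.10142284] 0.017567379659217015 L 0.153492430815782 lean 2.768707675009675 az 16.74229494516764
```

The tip is within 3 mm of the rim axis. I'll lower it in stages.

Emit:
{"method": "carry_out", "body": {
  "steps": [
    [[-0.2,0,-1.5],0,1.0],
    [[0,0,-1.5],0,1.0],
    [[0,0,-1.5],0,1.0],
    [[0,0,0],0,1.0]
  ]
}}

```text
time: 17.8
position: [0.5802, 0.2582, 0.2123]
tool_rot: [-0.61, 0.792, 0.014, -0.018]
ft_force: [0.4, 0.6, -0.4]
grip_width: 0.0174
```

Emit:
{"method": "carry_out", "body": {
  "steps": [
    [[-0.3,0,-1.5],0,1.0],
    [[0,0,-1.5],0,1.0],
    [[0,0,-1.2],0,1.0],
    [[0,0,0],0,1.0]
  ]
}}

```text
time: 18.2
position: [0.5798, 0.2589, 0.1734]
tool_rot: [-0.61, 0.792, 0.013, -0.014]
ft_force: [-0.0, -0.3, -0.9]
grip_width: 0.0175
```

Tip at z≈0.04. The last part goes in small steps, watching the force.

Emit:
{"method": "carry_out", "body": {
  "steps": [
    [[-0.3,0,-0.8],0,1.0],
    [[-0.1,0,-0.8],0,1.0],
    [[0,0,-0.6],0,1.0],
    [[0,0,-0.3],0,1.0],
    [[0,0,0],0,1.0]
  ],
  "squeeze": 8
}}

```text
time: 18.7
position: [0.5769, 0.2593, 0.1487]
tool_rot: [-0.611, 0.792, 0.012, -0.013]
ft_force: [0.3, -0.3, -0.1]
grip_width: 0.0174
```

Emit:
{"method": "carry_out", "body": {
  "steps": [
    [[0,0,-0.3],0,1.0],
    [[0,0,-0.3],0,1.0],
    [[0,0,0],0,1.0]
  ],
  "squeeze": 4
}}

```text
time: 19.0
position: [0.5781, 0.2594, 0.1436]
tool_rot: [-0.611, 0.792, 0.011, -0.011]
ft_force: [-0.3, 0.4, -0.4]
grip_width: 0.0177
```

Emit:
{"method": "carry_out", "body": {
  "steps": [
    [[0,0,-0.3],0,1.0],
    [[0,0,0],0,1.0]
  ]
}}

```text
time: 19.2
position: [0.5792, 0.2594, 0.1416]
tool_rot: [-0.611, 0.792, 0.01, -0.01]
ft_force: [-0.2, -0.2, -0.5]
grip_width: 0.018
```

Emit:
{"method": "carry_out", "body": {
  "steps": [
    [[0,0,-0.2],0,1.0],
    [[0,0,0],0,0.7],
    [[0,0,0],0,0.6],
    [[0,0,0],0,0.3],
    [[0,0,0],0,0.0],
    [[0,0,0],0,0.0],
    [[0,0,0],0,0.0]
  ]
}}

```text
time: 19.9
position: [0.5781, 0.2595, 0.1381]
tool_rot: [-0.611, 0.792, 0.011, -0.011]
ft_force: [-0.0, 0.3, 0.5]
grip_width: 0.0578
```

```bash
python3 ax.py x7
python3 - <<'E'
from h import *
from rig import cams
W=cams.camera("wrist");show(W,"w7")
p=blob(W,(105,120,60),(125,255,255),(150,150,420,420));print("blue wrist",len(p),p.mean(0),p.min(0),p.max(0))
S=cams.camera("scene");D=cams.camera("side")
for n,lo,hi,a,b in(("blue",(105,120,60),(125,255,255),(360,200,420,285),(295,70,335,150)),("band",(20,120,100),(32,255,255),(355,255,405,325),(292,115,330,170))):
    q=[]
    for c,bx in((S,a),(D,b)):
        try:q.append(blob(c,lo,hi,bx));print(n,len(q[-1]),q[-1].min(0),q[-1].max(0))
        except Exception as e:print(n,e)
    if len(q)==2:print(meet([ray(S,*q[0].mean(0)),ray(D,*q[1].mean(0))]))
E
```

```text
[0.57815451 0.25953769 0.13816965] 0.06563790329697336 [ 0.19877114  0.34033463 -0.48087174]
blue wrist 1619 [289.35268684 262.1723286 ] [270. 237.] [315. 282.]
blue 176 [376. 256.] [385. 277.]
blue 11 [319. 120.] [322. 123.]
(array([0.58378974, 0.24566148, 0.13286422]), np.float64(5.1579446865683))
band 131 [367. 280.] [395. 300.]
band 86 [301. 139.] [322. 147.]
(array([0.57278014, 0.25834467, 0.04814455]), np.float64(1.8844246190212623))
```

The jar hasn't moved and the thermometer is standing between the open fingers. I'll rise straight up.

Emit:
{"method": "carry_out", "body": {
  "steps": [
    [[0,0,0],0,0.0],
    [[0,0,0],0,0.0],
    [[0,0,0.8],0,0.0],
    [[0,0,1],0,0.0],
    [[0,0,1],0,0.0]
  ]
}}

```text
time: 20.65
position: [0.5774, 0.2593, 0.167]
tool_rot: [-0.611, 0.792, 0.012, -0.012]
ft_force: [0.2, 0.3, 0.6]
grip_width: 0.0868
```

Emit:
{"method": "carry_out", "body": {
  "steps": [
    [[0,0,1.5],0,0.0],
    [[0,0,2],0,0.0],
    [[0,0,2],0,0.0],
    [[0,0,3],0,0.0],
    [[0,0,3],0,0.0],
    [[-2,0,3],0,0.0],
    [[-3,0,0],0,0.0],
    [[-3,0,0],0,0.0],
    [[-3,0,0],0,0.0],
    [[0,0,0],0,0.0]
  ]
}}

```text
time: 21.65
position: [0.4658, 0.2592, 0.3317]
tool_rot: [-0.61, 0.792, 0.008, -0.003]
ft_force: [-0.0, 0.5, 0.4]
grip_width: 0.0868
```

Run:
```python
from h import *
from rig import cams,robot
S=cams.camera("scene");D=cams.camera("side");print(robot.get_obs()["position"])
C={"blue":((105,120,60),(125,255,255),(350,190,420,290),(285,60,345,150)),
"orange":((5,150,120),(15,255,255),(195,160,225,200),(300,220,335,260)),
"black":((0,0,0),(179,255,45),(162,138,182,172),(290,285,318,320)),
"band":((20,120,100),(32,255,255),(355,255,405,325),(292,115,330,170))}
for n,(lo,hi,a,b) in C.items():
    p=blob(S,lo,hi,a);q=blob(D,lo,hi,b);print(n,len(p),len(q),meet([ray(S,*p.mean(0)),ray(D,*q.mean(0))]))
    if n=="blue":
        e,f=ends(p),ends(q);T=meet([ray(S,*e[0]),ray(D,*f[0])]);B=meet([ray(S,*e[1]),ray(D,*f[1])]);d=T[0]-B[0];print(T,B,"lean",np.degrees(np.arccos(d[2]/np.linalg.norm(d))))
        d/=np.linalg.norm(d);print("mid est",T[0]-d*.085)
show(S,"end_s");show(D,"end_d")
```

```text
[0.46991129 0.25937341 0.33200783]
blue 208 142 (array([0.59021314, 0.25011244, 0.1523377 ]), np.float64(0.2281588311724772))
(array([0.59218969, 0.24648844, 0.183637  ]), np.float64(1.223640398748987)) (array([0.58724922, 0.25338141, 0.11777747]), np.float64(1.1364885415815038)) lean 7.337525127922244
mid est [0.5858656  0.25531183 0.09933306]
orange 191 238 (array([ 0.53809703, -0.15404285,  0.16032879]), np.float64(0.6842139058381783))
black 104 268 (array([ 0.50680352, -0.27980945,  0.15864349]), np.float64(1.1166612604641695))
band 132 87 (array([0.57266085, 0.25834273, 0.04823154]), np.float64(1.8237306644117621))
```

```bash
python3 -c "
from rig import robot;print(robot.hand_in())"
```

```text
the job is handed in; nothing more can be done
None
```

The blue thermometer is standing tip down in the yellow-banded jar, and I handed the job in after about 22 s of robot time. `hand_in()` reports no verdict, so these results come from my own last checks.

**What I did:** I drew the thermometer out of the stand along its lean. A light 3 N grip did not let it swing upright, so I pressed its tip against the back of the fixed stand until it leaned only about 3°. I then lowered it into the jar in small steps, released it at the floor and moved the arm clear.

**Last checks from two cameras, about a centimetre of the limits or better:**

| Check | Measured | Limit |
|---|---|---|
| Thermometer lean | about 7° | 20° |
| Height of its middle | about 95–99 mm | 70–105 mm |
| Distance from jar axis | about 15 mm | 25 mm |
| Jar band position | moved less than 1 mm | – |
| Orange and black thermometers | moved less than 1 mm | 30 mm |

- **Height:** the two estimates differ by about 4 mm. The upper one probably overstates it, because the visible end of the blue top is blurred.
- **Drift:** the hand drifted up to 14 mm on one move, and the tool tilted up to 4°. I corrected for both before gripping and before inserting.
- **Not measured:** I inferred that the jar stands upright from its band not moving. I did not take a separate reading that the thermometer was at rest.

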